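# Knock the blue reference disc out of its carrier

### The arm

A 6-joint arm with a two-finger parallel gripper is mounted at the origin on the work surface. World frame = base frame: x ahead of the robot, y to its left, z up, the work surface at z = 0. Lengths are in m, angles in rad, forces in N, time in s.
With the tool pointing down it reaches from about 0.3 to 1 m from the base axis. Payload 5.1 kg.
Tool frame: the origin (TCP) lies midway between the tips of the shut fingers; the grasp point (between the pads) lies 19 mm behind it; z points along the fingers, y is the direction in which the jaws open and shut (so a half turn about z gives the same grasp; the last joint's range is limited). The gripper opens to 95 mm and grips with 3 to 60 N. Pads are 20 mm wide; open, the fingers measure 119 mm over their backs; the gripper's body (75 mm by 180 mm) begins 59 mm behind the grasp point.
Start: joints at [-1.381, 0.124, 1.65, -0, 1.367, -0.083], TCP at [0.175, -0.626, 0.215] pointing down, gripper open.
Joint ranges: [-2.61, 2.61], [-1.02, 2.33], [0.03, 2.71], [-1.35, 4.49], [0.32, 2.68], [-2.91, 2.91]. Speed limits (rad/s): [2.57, 2.57, 3.14, 3.14, 3.14, 3.14].

### API

Orientations are given as a unit quaternion [w, x, y, z].
In Python, from plant import r gives the robot as it stands. The module is installed in compiled form; this text tells all that it offers.
- The arm moves only by the tool drive_tool, never from a script. Its argument "series" is a list of rows, each a list of 2 entries, a list of its own where there are three numbers: the shift along the tool's x, y, z in cm, then the turn, a rotation vector about the tool's x, y, z in rad. In form: [[[x, y, z], [rx, ry, rz]], ...]. A call has 1 to 20 rows; each row shifts and turns the pose as measured when the row begins, along the tool's axes as they then stand; what a row does not reach is not made up. A row lasts 1/12 s, in which the tool goes at most 41.7 mm and 7.16 degrees, less where a joint would pass 70% of its speed; a pose out of reach is approached as far as the arm can. A call is refused whole if a number of a shift passes 4.17 or a number of a turn 0.125, either way. A call with a gripper value outside its range is refused whole. "claw" is the opening in per cent of the stroke, from 0 (shut) to 100 (fully open), set as the call begins (left out, the last holds). The fingers move at their own pace and stop on an object; "force" is the grip in N (left out, the last holds). Time passes only in rows, so rows that do not move let the fingers close. It gives the time, the measured TCP pose, the force and the opening at its end, in the units of the state.
- r.observe(): the state, without advancing time (a new reading comes with each control period).
- r.get_image(name): name is "scene" or "top"; returns a dict with "img" (384x512x3 uint8, red, green, blue), "intrinsics" (3x3 intrinsics, pixels), "distortion" ([k1, k2, p1, p2, k3] as OpenCV has them; the pictures are not rectified), "extrinsics" (4x4, takes a point from camera to world coordinates). Camera axes: x right, y down, z forward; pixel columns grow to the right and rows downward; lengths in m; the calibration is good to about 2 mm. A picture is of the moment at which its call begins. There is no depth.
- r.close_job(): hands the job in, once; it reports no verdict.
The state is a dict: "time_s": time; "qpos": joint angles; "joint_velocities": joint speeds; "tau": joint torques, N m; "tool_pos": TCP position; "ee_rot": TCP orientation; "wrist_force": force on the tool from outside, world axes, zero at the start; "torque": the same for the moment, N m; "gripper_width": opening from 0.0 (shut) to 1.0 (fully open).
Only numpy, scipy, OpenCV 4.12 (cv2) and the standard library are available. Lean on these libraries where they do the work, as an engineer would, in place of code of your own. Each camera call takes 0.05 s, during which the arm holds its last target. There are 200 camera calls.

### The job

Three coloured plastic reference discs are stuck in the microscope's disc carrier, which lies back side up on its knock-out bridge. Take the red-handled knock-out rod from its stand and push the blue disc out from behind through its access hole, so that it drops onto the foam below; leave the green and orange discs in their pockets. Then put the rod back upright in the hole of its stand.

Things in the scene. Friction and masses are not known exactly. Their poses are not given: they have to be found in the camera images.
- carrier: Fixed bridge: aluminium plate 90 (x) by 240 (y) by 8 mm, top 85 mm above the table, on end cheeks over a grey tray (172 by 282, rims 24 mm high) lined with dark foam, its top at 16 mm. Three 32 mm access holes at x = 0, y = -70, 0, +70 mm; under each, spring clips grip a disc and let it go downwards. Origin: centre of the tray's underside, on the table; z up.
- blue_disc: Disc to knock out: solid blue plastic, 50 mm diameter, 10 mm thick, 25 g, centred under one access hole (which one varies), its face visible in the hole 8 mm below the plate's top. About 5 to 12 N pushes it down; after 8 to 13 mm the clips let go and it falls onto the foam. Origin: centre of its underside; z up at the start.
- green_disc: Same disc in green, under another hole; must stay in its pocket.
- orange_disc: Same disc in orange, under another hole; must stay in its pocket.
- rod: Loose upright rod, about 150 g. From its tip up: 14 mm shank with tapered rubber tip, 0 to 45 mm; steel collar of 50 mm diameter, 45 to 51 mm; round red handle of 26 mm diameter, 51 to 113 mm. Origin: centre of the tip's end; z up to the handle. In the stand it hangs by its collar, tip 10 mm above the table. With the collar on the plate it does not reach a disc on the foam.
- stand: Fixed white plastic block, 80 by 80 by 55 mm high, with a 30 mm hole straight down through its middle for the rod's shank. Origin: centre of its underside, on the table; z up.
Mind the look-alikes: they are no part of the job. There is more than one size of the blue_disc; the one meant has the size given above.

How it is judged:
By the outcome, as a careful person would: the job done as asked, in the order asked, and still so for the second after the job is handed in, with the robot touching nothing.
It also fails if it takes over 48 s, if anything falls off the work surface, if the arm or the gripper's body presses on something with over 40 N, if the wrist force passes 120 N, or if a joint passes its speed limit or range.

## Working session

There is one attempt and no reset: what is moved stays moved. The work goes in short steps, Python scripts to look and compute and a tool call to move; the robot and the scene stay as the last step left them, time stands still between calls to the robot, and variables do not carry over. Pictures are saved under pics/ and viewed, about 8 in all and at most 12, crops included, and the job is handed in when it is done.

Besides the shell and the picture viewer there is one more tool, called after ">>>" as a command line: name --argument value ..., lists and objects as JSON in quotes. drive_tool: Moves the arm, as the interface text tells. Its arguments: {"type":"object","properties":{"series":{"type":"array","items":{"type":"array"}},"claw":{"type":"number"},"force":{"type":"number"}},"required":["series"]}

```bash
mkdir -p pics
cat > h.py <<'E'
from plant import r
import numpy as np, cv2
def grab(n,save=None):
    d=r.get_image(n)
    if save: cv2.imwrite(f'pics/{save}.png',d['img'][:,:,::-1])
    return d
def ray(d,uv):
    K=np.array(d['intrinsics'],float);D=np.array(d['distortion'],float);E=np.array(d['extrinsics'])
    p=cv2.undistortPoints(np.array(uv,float).reshape(-1,1,2),K,D).reshape(-1,2)
    v=np.c_[p,np.ones(len(p))]@E[:3,:3].T
    return E[:3,3],v
def onz(d,uv,z):
    c,v=ray(d,uv); return c+v*((z-c[2])/v[:,2:3])
def proj(d,P):
    E=np.linalg.inv(np.array(d['extrinsics']))
    rv=cv2.Rodrigues(E[:3,:3])[0]
    return cv2.projectPoints(np.array(P,float).reshape(-1,1,3),rv,E[:3,3],np.array(d['intrinsics'],float),np.array(d['distortion'],float))[0].reshape(-1,2)
def tri(d1,a,d2,b):
    c1,v1=ray(d1,[a]);c2,v2=ray(d2,[b]);v1=v1[0];v2=v2[0]
    t=np.linalg.lstsq(np.c_[v1,-v2],c2-c1,rcond=None)[0]
    p,q=c1+v1*t[0],c2+v2*t[1]
    return (p+q)/2,np.linalg.norm(p-q)
E
python3 - <<'E'
from h import *
a=grab('scene');b=grab('top')
cv2.imwrite('pics/a.png',np.vstack([a['img'],b['img']])[:,:,::-1][:, :])
cv2.imwrite('pics/s0.png',a['img'][:,:,::-1]);cv2.imwrite('pics/t0.png',b['img'][:,:,::-1])
for d in(a,b):print(np.round(d['extrinsics'],3),np.round(d['intrinsics'],1))
print(r.observe())
E
```

```text
[[-0.14   0.615 -0.776  1.025]
 [ 0.99   0.08  -0.115  0.135]
 [-0.008 -0.784 -0.62   0.512]
 [ 0.     0.     0.     1.   ]] [[378.7   0.  257.1]
 [  0.  378.7 191.3]
 [  0.    0.    1. ]]
[[ 0.009 -0.992  0.129  0.379]
 [-1.    -0.012 -0.024  0.043]
 [ 0.025 -0.129 -0.991  0.887]
 [ 0.     0.     0.     1.   ]] [[463.4   0.  249.5]
 [  0.  463.4 193.2]
 [  0.    0.    1. ]]
{'time_s': 0.1, 'qpos': array([-1.38063132e+00,  1.24443254e-01,  1.65153107e+00, -2.75786731e-05,
        1.36748388e+00, -8.25751768e-02]), 'joint_velocities': array([ 2.08950330e-06, -1.04228058e-03, -2.18674139e-03, -3.58069286e-04,
        2.13077011e-03, -6.38920316e-04]), 'tau': array([ 7.46689348e-04, -4.18881226e+01, -3.61097038e+01,  7.77479354e-02,
        4.62133402e-02, -6.73074669e-05]), 'tool_pos': array([ 0.17496212, -0.62541208,  0.21351155]), 'ee_rot': array([-9.30702223e-04,  9.90715188e-01,  1.35950524e-01, -6.36376790e-05]), 'wrist_force': array([ 0.24076954, -0.15311882, -0.28735988]), 'torque': array([-0.02730736, -0.01340165,  0.04298645]), 'gripper_width': 1.0002854297482122}
```

View pics/s0.png

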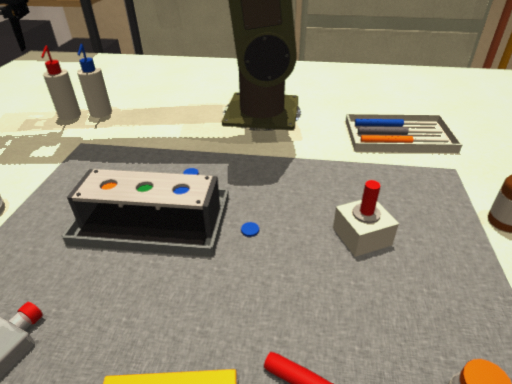

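View pics/t0.png

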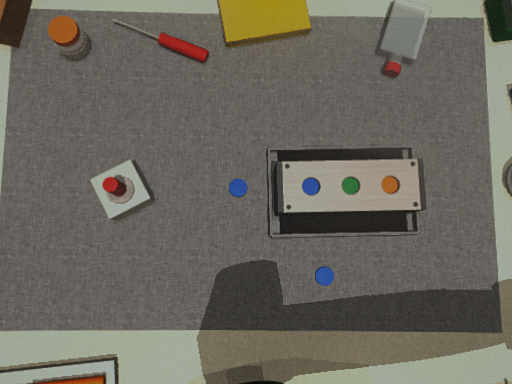

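Scene (512x384): the stand with the red handle is at scene (372,198) and top (113,187). The carrier holes are at scene (108,185), (144,187) and (181,188).

Blue candidates in the top view are (311,186), (238,188) and (324,276). Only (311,186) sits under an access hole; the other two lie loose on the table. Red look-alikes are the screwdriver at (183,47) and the bottle cap at (392,68).

Next I'll confirm with an enlarged crop and measure.

```bash
cat > m.py <<'E'
from h import *
a=grab('scene');b=grab('top')
def blobs(d,col,roi):
    h=cv2.cvtColor(d['img'],cv2.COLOR_RGB2HSV);H,S,V=cv2.split(h)
    m={'b':(H>105)&(H<130),'g':(H>45)&(H<85),'o':(H>5)&(H<20),'r':(H<5)|(H>172)}[col]&(S>130)&(V>60)
    x0,x1,y0,y1=roi;mm=np.zeros_like(H);mm[y0:y1,x0:x1]=m[y0:y1,x0:x1]
    cs=cv2.findContours(mm,cv2.RETR_EXTERNAL,cv2.CHAIN_APPROX_NONE)[0]
    out=[]
    for c in cs:
        if cv2.contourArea(c)>20:
            M=cv2.moments(c);out.append((M['m10']/M['m00'],M['m01']/M['m00'],cv2.contourArea(c),cv2.boundingRect(c),c))
    return out
if __name__=='__main__':
    S={};T={}
    for c in 'bgo':
        s=blobs(a,c,(70,220,165,205));t=blobs(b,c,(270,425,150,230))
        print(c,[x[:4] for x in s],[x[:4] for x in t])
        for x in t: print('  top z=.077',onz(b,[x[:2]],.077).round(4))
        for x in s: print('  scn z=.077',onz(a,[x[:2]],.077).round(4))
        if s and t: print('  tri',tri(a,max(s,key=lambda x:x[2]and x[1])[:2],b,t[0][:2]))
    for x in blobs(b,'b',(200,420,150,300)): # diameters
        e=cv2.fitEllipse(x[4]);print('blue',e)
    for d,roi in((a,(340,400,170,225)),(b,(90,150,160,215))):
        for x in blobs(d,'r',roi): print('red',x[:4],cv2.minAreaRect(x[4]))
    A=cv2.resize(a['img'][170:260,325:405],None,fx=5,fy=5,interpolation=2)
    B=cv2.resize(b['img'][150:230,85:160],None,fx=5,fy=5,interpolation=2)
    C=np.zeros((600,800,3),np.uint8);C[:400,:375]=B;C[:450,400:800]=A
    cv2.imwrite('pics/rod.png',C[:,:,::-1])
    cv2.imwrite('pics/car.png',cv2.resize(b['img'][135:290,220:430],None,fx=3.8,fy=3.8,interpolation=2)[:,:,::-1])
E
python3 m.py
```

```text
b [(180.73441734417344, 189.82384823848238, 61.5, (174, 187, 15, 7)), (190.76276276276275, 170.79579579579578, 55.5, (184, 168, 14, 6))] [(310.32244556113903, 186.02261306532662, 199.0, (302, 178, 17, 17))]
  top z=.077 [[ 0.4991 -0.0844  0.077 ]]
  scn z=.077 [[ 0.4947 -0.0873  0.077 ]]
  scn z=.077 [[ 0.4326 -0.0856  0.077 ]]
  tri (array([ 0.49881433, -0.08466266,  0.08035111]), np.float64(0.0016866506137294738))
g [(144.37755102040816, 187.4387755102041, 49.0, (138, 185, 14, 6))] [(349.9760479041916, 185.28043912175647, 167.0, (343, 178, 15, 16))]
  top z=.077 [[ 0.5013 -0.1548  0.077 ]]
  scn z=.077 [[ 0.4966 -0.1577  0.077 ]]
  tri (array([ 0.50095656, -0.15457473,  0.08060078]), np.float64(0.001232918296202601))
o [(108.41304347826087, 185.44685990338164, 69.0, (101, 182, 16, 8))] [(389.53015075376885, 184.33165829145727, 199.0, (382, 176, 16, 18))]
  top z=.077 [[ 0.5039 -0.2252  0.077 ]]
  scn z=.077 [[ 0.4995 -0.2283  0.077 ]]
  tri (array([ 0.50360626, -0.22471231,  0.08036267]), np.float64(0.0013069707896636868))
blue ((324.2330017089844, 275.6506652832031), (17.410709381103516, 18.070894241333008), 148.21026611328125)
blue ((237.598876953125, 187.4217529296875), (17.137971878051758, 17.246726989746094), 78.76470947265625)
blue ((310.3236389160156, 186.01234436035156), (15.684649467468262, 16.3162841796875), 139.82594299316406)
red (369.62666666666667, 197.0574074074074, 450.0, (360, 180, 21, 36)) ((369.982177734375, 197.59271240234375), (15.296638488769531, 36.06985092163086), 10.885526657104492)
red (112.55069292487235, 186.16119620714804, 228.5, (103, 177, 22, 19)) ((113.25001525878906, 186.75001525878906), (22.62741470336914, 14.849242210388184), 45.0)
```

View pics/rod.png

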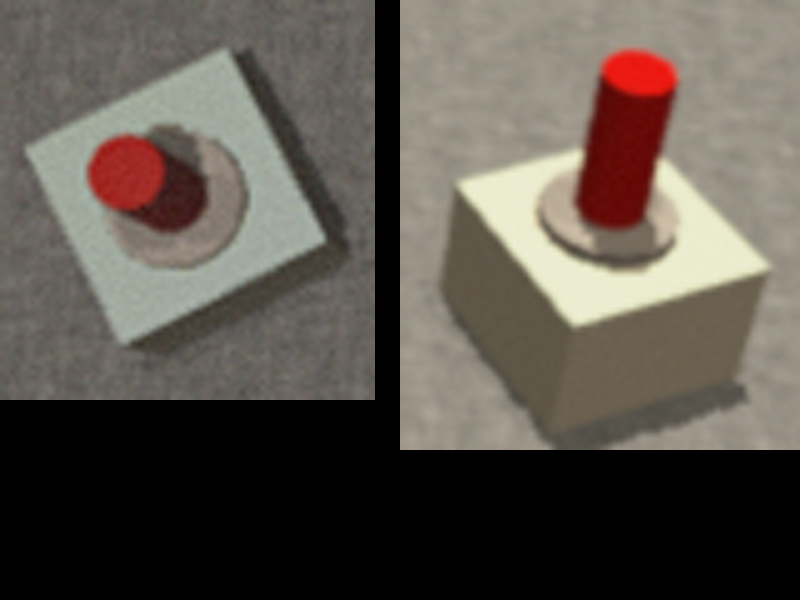

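View pics/car.png

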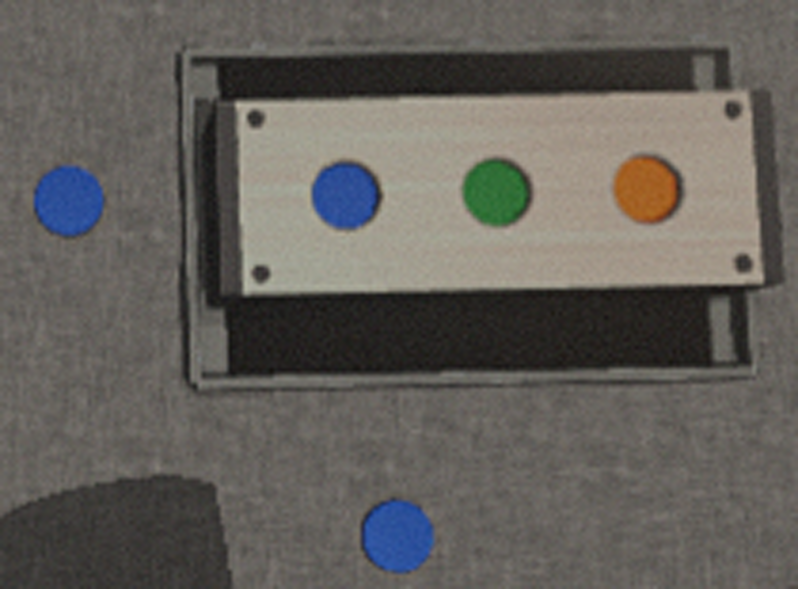

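The crop confirms the blue disc in the hole at top (310,186), with about 32 mm of it visible; the other two blue discs are loose on the mat. The rod crop shows the handle's top face at top px (110,184) and scene px (372,184), with the collar seated on the stand.

```bash
cat > m2.py <<'E'
from m import *
T=lambda x,y:(85+x/5-.4,150+y/5-.4)
S=lambda x,y:(325+(x-400)/5-.4,170+y/5-.4)
print('handle top',tri(b,T(126,172),a,S(638,74)))
print('collar',tri(b,T(178,197),a,S(608,210)))
for t,s in (((25,150),(457,185)),((124,346),(575,327)),((327,240),(770,268))):
    print('corner',tri(b,T(*t),a,S(*s)))
c=np.array([T(*p) for p in((25,150),(124,346),(327,240),(230,47))])
P=onz(b,c,.055);print(P.round(4),P.mean(0)); print('yaws',[np.arctan2(*(P[i]-P[i-1])[[1,0]]) for i in range(4)])
# plate corners screws top
C=lambda x,y:(220+x/3.8-.4,135+y/3.8-.4)
Q=onz(b,[C(256,119),C(733,110),C(743,263),C(261,274)],.085);print('screws',Q.round(4),Q.mean(0))
print('rod base/tops',onz(b,[T(126,172)],.158),onz(b,[T(178,197)],.061),onz(a,[S(638,74)],.158))
E
python3 m2.py
```

```text
handle top (array([0.49160162, 0.25483627, 0.12101351]), np.float64(0.0014529133811987034))
collar (array([0.49189999, 0.25413491, 0.05953978]), np.float64(0.0004100595983300954))
corner (array([0.50625695, 0.24476557, 0.09676558]), np.float64(0.09942775803216584))
corner (array([ 0.44587585,  0.27898765, -0.03863213]), np.float64(0.03539432877768319))
corner (array([0.48962554, 0.26069045, 0.03267144]), np.float64(0.10911230700734757))
[[0.5088 0.31   0.055 ]
 [0.4388 0.2716 0.055 ]
 [0.4776 0.2015 0.055 ]
 [0.5476 0.2389 0.055 ]] [0.49320556 0.25549327 0.055     ]
yaws [np.float64(2.0702132101278163), np.float64(-2.640525992259275), np.float64(-1.065035616141352), np.float64(0.4902789328808619)]
screws [[ 0.5332 -0.0421  0.085 ]
 [ 0.5403 -0.2642  0.085 ]
 [ 0.4688 -0.2662  0.085 ]
 [ 0.461  -0.0443  0.085 ]] [ 0.50080831 -0.15420442  0.085     ]
rod base/tops [[0.48621251 0.24532628 0.158     ]] [[0.49169287 0.25355115 0.061     ]] [[0.54228958 0.24282474 0.158     ]]
```

The handle top triangulates to z = 0.121 (the text gives 0.123), with the rod axis at (0.4916, 0.2545). The blue hole is at (0.4987, -0.0843). The stand corner triangulation used mismatched corners, so I'm ignoring it. First I'll square the tool to the world axes.

>>> drive_tool --series '[[[0,0,0],[0,0,0.091]],[[0,0,0],[0,0,0.091]],[[0,0,0],[0,0,0.091]],[[0,0,0],[0,0,0]]]' --claw 100 --force 60

```text
time_s: 0.63
tool_pos: [0.175, -0.6255, 0.2136]
ee_rot: [-0.001, 1.0, -0.006, -0.0]
wrist_force: [-0.0, -0.6, -0.6]
gripper_width: 0.999
```

>>> drive_tool --series '[[[1.5,-3.7,0],[0,0,0]],[[1.5,-3.7,0],[0,0,0]],[[1.5,-3.7,0],[0,0,0]],[[1.5,-3.7,0],[0,0,0]],[[1.5,-3.7,0],[0,0,0]],[[1.5,-3.7,0],[0,0,0]],[[1.5,-3.7,0],[0,0,0]],[[1.5,-3.7,0],[0,0,0]],[[1.5,-3.7,0],[0,0,0]],[[1.5,-3.7,0],[0,0,0]],[[1.5,-3.7,0],[0,0,0]],[[1.5,-3.7,0],[0,0,0]],[[1.5,-3.7,0],[0,0,0]],[[1.5,-3.7,0],[0,0,0]],[[1.5,-3.7,0],[0,0,0]],[[1.5,-3.7,0],[0,0,0]],[[1.5,-3.7,0],[0,0,0]],[[1.5,-3.7,0],[0,0,0]],[[1.5,-3.7,0],[0,0,0]],[[1.5,-3.7,0],[0,0,0]]]'

```text
time_s: 2.3
tool_pos: [0.4758, 0.143, 0.2158]
ee_rot: [0.001, 1.0, 0.013, 0.007]
wrist_force: [0.9, -0.7, -0.8]
gripper_width: 1.0
```

>>> drive_tool --series '[[[0.4,-2.8,0],[0,0,0.01]],[[0.4,-2.8,0],[0,0,0.01]],[[0.4,-2.8,0],[0,0,0]],[[0.3,-2.4,0],[0,0,0]],[[0,0,0],[0,0,0]],[[0,0,0],[0,0,0]]]'

```text
time_s: 2.8
tool_pos: [0.4893, 0.265, 0.2158]
ee_rot: [0.0, 1.0, 0.015, 0.008]
wrist_force: [-0.3, 0.2, -0.6]
gripper_width: 0.997
```

>>> drive_tool --series '[[[0.2,1.0,0],[0,-0.016,0.03]],[[0,0,0],[0,0,0]],[[0,0,0],[0,0,0]]]'

```text
time_s: 3.05
tool_pos: [0.4915, 0.2523, 0.2157]
ee_rot: [0.001, 1.0, -0.0, -0.001]
wrist_force: [-1.0, 0.5, -0.4]
gripper_width: 1.001
```

>>> drive_tool --series '[[[0,-0.2,2.5],[0,0,0]],[[0,0,3],[0,0,0]],[[0,0,3],[0,0,0]],[[0,0,2.5],[0,0,0]],[[0,0,1.2],[0,0,0]],[[0,0,0.6],[0,0,0]],[[0,0,0],[0,0,0]],[[0,0,0],[0,0,0]]]'

```text
time_s: 3.72
tool_pos: [0.4963, 0.2466, 0.0888]
ee_rot: [-0.001, 1.0, -0.006, 0.003]
wrist_force: [-0.5, 0.5, 0.5]
gripper_width: 1.004
```

>>> drive_tool --series '[[[-0.45,-0.75,0.6],[0,-0.006,-0.012]],[[0,0,0],[0,0,0]],[[0,0,0.6],[0,0,0]],[[0,0,0],[0,0,0]]]'

```text
time_s: 4.05
tool_pos: [0.4949, 0.2562, 0.0812]
ee_rot: [-0.002, 1.0, 0.0, 0.004]
wrist_force: [0.5, 0.4, -0.3]
gripper_width: 1.002
```

Run:
```python
from h import *
o=r.observe();print(o['tool_pos'],o['ee_rot'],o['wrist_force'])
a=grab('scene')
A=cv2.resize(a['img'][110:270,310:440],None,fx=3.6,fy=3.6,interpolation=2)
cv2.imwrite('pics/g1.png',A[:,:,::-1])
```

```text
[0.49494563 0.25622445 0.0812394 ] [-2.40504796e-03  9.99987715e-01  4.57205896e-04  4.30993711e-03] [ 0.51137099  0.42404996 -0.2836125 ]
```

View pics/g1.png

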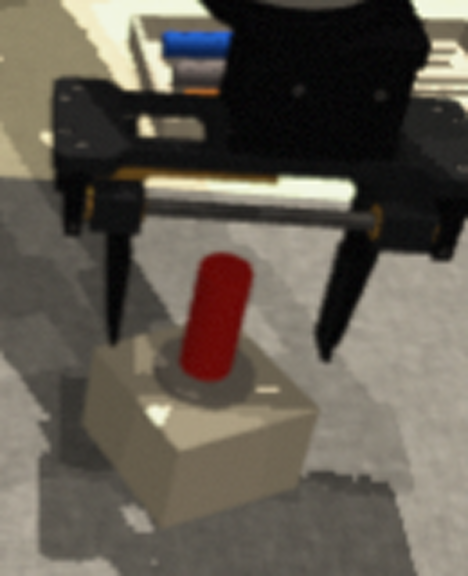

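The open fingers straddle the red handle, which is at crop (215,315). After a small trim I'll grip.

>>> drive_tool --series '[[[-0.35,0.15,0.4],[-0.005,-0.009,0]],[[0,0,0],[0,0,0]],[[0,0,0],[0,0,0]]]'

```text
time_s: 4.35
tool_pos: [0.4926, 0.2554, 0.0789]
ee_rot: [-0.0, 1.0, 0.001, 0.001]
wrist_force: [-0.4, -0.2, -1.1]
gripper_width: 1.002
```

>>> drive_tool --series '[[[0,0,0],[0,0,0]],[[0,0,0],[0,0,0]],[[0,0,0],[0,0,0]],[[0,0,0],[0,0,0]],[[0,0,0],[0,0,0]],[[0,0,0],[0,0,0]],[[0,0,0],[0,0,0]],[[0,0,0],[0,0,0]],[[0,0,0],[0,0,0]],[[0,0,0],[0,0,0]]]' --claw 0 --force 60

```text
time_s: 5.18
tool_pos: [0.4927, 0.2553, 0.0791]
ee_rot: [-0.0, 1.0, 0.001, 0.001]
wrist_force: [0.6, 0.6, -0.1]
gripper_width: 0.353
```

>>> drive_tool --series '[[[0,0,0],[0,0,0]],[[0,0,0],[0,0,0]],[[0,0,0],[0,0,0]],[[0,0,0],[0,0,0]]]'

```text
time_s: 5.52
tool_pos: [0.4927, 0.2551, 0.0791]
ee_rot: [-0.0, 1.0, 0.001, 0.001]
wrist_force: [0.2, -0.4, 1.5]
gripper_width: 0.268
```

>>> drive_tool --series '[[[0,0,-0.8],[0,0,0]],[[0,0,-0.8],[0,0,0]],[[0,0,-0.8],[0,0,0]],[[0,0,-0.8],[0,0,0]],[[0,0,0],[0,0,0]]]'

```text
time_s: 5.93
tool_pos: [0.492, 0.255, 0.1136]
ee_rot: [0.0, 1.0, 0.001, 0.0]
wrist_force: [0.5, 0.1, -0.5]
gripper_width: 0.268
```

>>> drive_tool --series '[[[0,0,-1.5],[0,0,0]],[[0,0,-2],[0,0,0]],[[0,0,-2],[0,0,0]],[[0,0,-2],[0,0,0]],[[0,0,-0.8],[0,0,0]],[[0,0,0],[0,0,0]],[[0,0,0],[0,0,0]]]'

```text
time_s: 6.52
tool_pos: [0.4914, 0.2548, 0.2012]
ee_rot: [-0.0, 1.0, 0.001, 0.001]
wrist_force: [-1.7, -0.1, -1.3]
gripper_width: 0.266
```

>>> drive_tool --series '[[[0,1.5,0],[0,0,0]],[[0.1,3,0],[0,0,0]],[[0.1,3,0],[0,0,0]],[[0.1,3,0],[0,0,0]],[[0.1,3,0],[0,0,0]],[[0.1,3,0],[0,0,0]],[[0.1,3,0],[0,0,0]],[[0.1,3,0],[0,0,0]],[[0.1,3,0],[0,0,0]],[[0,3,0],[0,0,0]],[[0,2.5,0],[0,0,0]],[[0,1,0],[0,0,0]],[[0,0,0],[0,0,0]],[[0,0,0],[0,0,0]]]'

```text
time_s: 7.68
tool_pos: [0.49, -0.0776, 0.1786]
ee_rot: [-0.002, 1.0, 0.002, -0.014]
wrist_force: [-0.2, 1.0, -1.6]
gripper_width: 0.266
```

Run:
```python
from h import *
print(r.observe()['tool_pos'],r.observe()['ee_rot'])
a=grab('scene');b=grab('top')
C=np.hstack([cv2.resize(d,(400,400),interpolation=2) for d in (a['img'][90:220,110:240],b['img'][120:250,240:370])])
cv2.imwrite('pics/p1.png',C[:,:,::-1])
```

```text
[ 0.49003406 -0.07755249  0.17859344] [-0.00152819  0.9998961   0.00239637 -0.01413164]
```

View pics/p1.png

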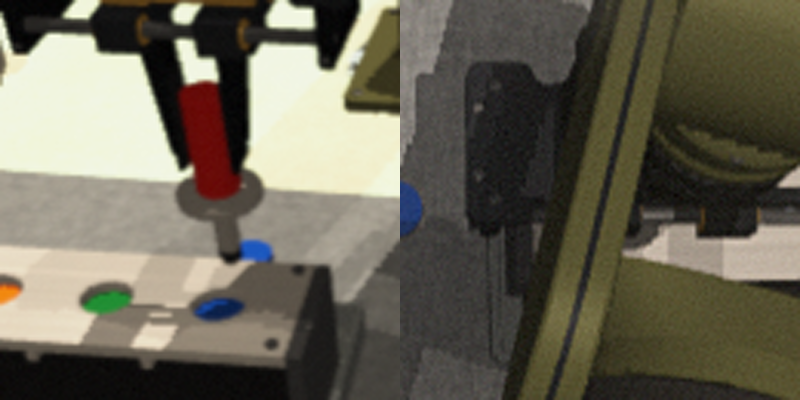

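The rod hangs straight in the grip with its tip at scene crop (232,255), just behind the blue hole at (218,308). I'll trim position and tilt, then re-check.

>>> drive_tool --series '[[[0.8,0.6,0],[-0.003,0.028,0.005]],[[0,0,0],[0,0,0]],[[0,0,0],[0,0,0]],[[0,0,0],[0,0,0]]]'

```text
time_s: 8.12
tool_pos: [0.4983, -0.0779, 0.1781]
ee_rot: [-0.001, 1.0, 0.004, -0.0]
wrist_force: [-0.6, -0.0, -0.5]
gripper_width: 0.266
```

Run:
```python
from h import *
o=r.observe();p=o['tool_pos'];print(p,o['ee_rot'])
a=grab('scene')
# predicted tip, hole centre and tip projected on hole
q=proj(a,[p-[0,0,.069],[.4987,-.0843,.085],p+[0,0,.044]]);print(q)
im=a['img'][100:220,120:260].copy();im=cv2.resize(im,None,fx=5,fy=5,interpolation=2)
for (u,v),c in zip(q,((255,255,0),(0,255,255),(255,255,0))): cv2.circle(im,(int((u-120+.5)*5),int((v-100+.5)*5)),3,c,-1)
cv2.imwrite('pics/p2.png',im[:,:,::-1])
```

```text
[ 0.49826486 -0.07786884  0.17808413] [-8.87518868e-04  9.99991223e-01  4.07544903e-03 -3.97117154e-04]
[[182.81458303 177.44013959]
 [181.07136399 187.85123197]
 [173.77577125 121.14487422]]
```

View pics/p2.png

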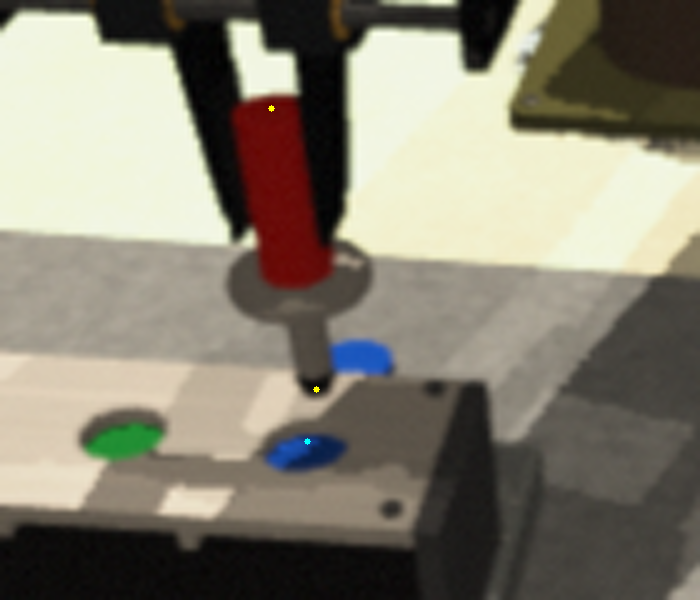

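The predicted tip and handle-top points match the picture (p2.png: tip (316,388), hole (307,440)). The tip still needs about 6.5 mm in y.

>>> drive_tool --series '[[[0,0.65,0],[0,0,0.008]],[[0,0,0],[0,0,0]],[[0,0,0.5],[0,0,0]],[[0,0,0.5],[0,0,0]],[[0,0,0],[0,0,0]]]'

```text
time_s: 8.58
tool_pos: [0.4984, -0.0838, 0.1677]
ee_rot: [-0.001, 1.0, 0.001, -0.0]
wrist_force: [-0.3, -0.2, -0.5]
gripper_width: 0.266
```

>>> drive_tool --series '[[[0,0,0.6],[0,0,0]],[[0,0,0.6],[0,0,0]],[[0,0,0.4],[0,0,0]],[[0,0,0],[0,0,0]]]'

```text
time_s: 8.92
tool_pos: [0.4978, -0.0838, 0.149]
ee_rot: [-0.001, 1.0, 0.0, -0.001]
wrist_force: [0.2, -0.6, -1.8]
gripper_width: 0.264
```

>>> drive_tool --series '[[[0,0,0.5],[0,0,0]],[[0,0,0.5],[0,0,0]],[[0,0,0.5],[0,0,0]],[[0,0,0],[0,0,0]]]'

```text
time_s: 9.25
tool_pos: [0.5001, -0.0843, 0.1397]
ee_rot: [-0.001, 1.0, 0.0, 0.001]
wrist_force: [-0.2, -0.1, -1.6]
gripper_width: 0.267
```

>>> drive_tool --series '[[[-0.1,0,0.6],[0,0,0]],[[0,0,0.6],[0,0,0]],[[0,0,0],[0,0,0]]]'

```text
time_s: 9.5
tool_pos: [0.5014, -0.0847, 0.1305]
ee_rot: [-0.0, 1.0, 0.0, 0.004]
wrist_force: [-0.2, 0.1, -1.9]
gripper_width: 0.268
```

>>> drive_tool --series '[[[0,0,0.7],[0,0,0]],[[0,0,0.6],[0,0,0]],[[0,0,0],[0,0,0]]]'

```text
time_s: 9.75
tool_pos: [0.5009, -0.0846, 0.115]
ee_rot: [-0.0, 1.0, 0.0, 0.003]
wrist_force: [-1.0, -0.7, -1.7]
gripper_width: 0.263
```

Run:
```python
from h import *
o=r.observe();p=o['tool_pos']
a=grab('scene');q=proj(a,[p+[0,0,.044],p-[0,0,.024]])
im=cv2.resize(a['img'][110:250,60:240],None,fx=4.4,fy=4.2,interpolation=2)
im=np.clip(im.astype(float)*1.6,0,255).astype(np.uint8)
for u,v in q: cv2.circle(im,(int((u-60+.5)*4.4),int((v-110+.5)*4.2)),2,(255,255,0),-1)
cv2.imwrite('pics/p3.png',im[:,:,::-1])
```

```text
(no output)
```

View pics/p3.png

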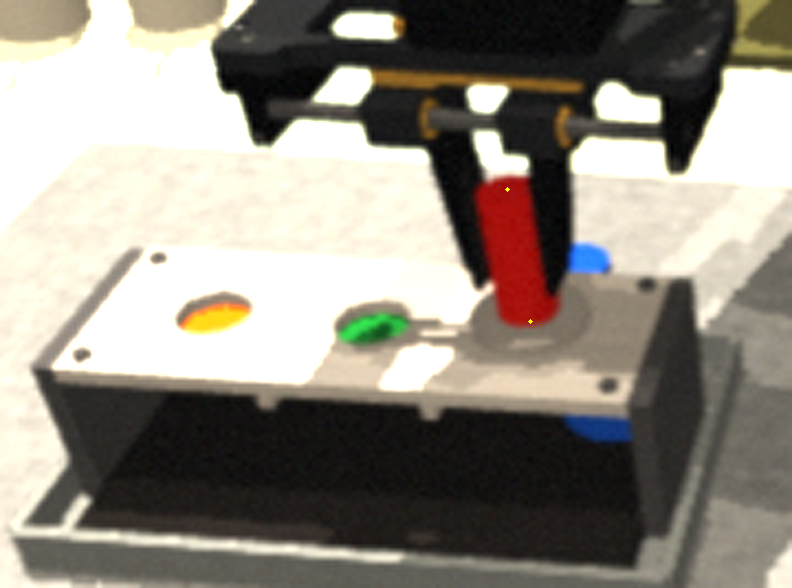

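The rod has not slipped; the collar sits near the plate. A blue edge shows below the plate at p3.png (600,428). I need to know whether it is on the foam or still hanging.

Run:
```python
from m import *
t=np.arange(0,6.3,.05)
for z in (.067,.055,.045,.026):
    q=proj(a,np.c_[.4987+.025*np.cos(t),-.0843+.025*np.sin(t),0*t+z]);q0=q.min(0);q1=q.max(0);print(z,q0.round(1),q1.round(1))
for x in blobs(a,'b',(150,240,150,240)): print(x[:4],[onz(a,[(x[3][0]+x[3][2]/2,x[3][1]+x[3][3])],z).round(3) for z in(.016,.026,.05)])
print(r.observe()['wrist_force'])
```

```text
0.067 [168.8 187.3] [195.8 204.1]
0.055 [169.8 192.2] [196.5 209. ]
0.045 [170.6 196.1] [197.  213.1]
0.026 [172.1 203.5] [198.1 220.6]
(196.08247422680412, 211.43298969072166, 48.5, (189, 209, 14, 6)) [array([[ 0.494, -0.065,  0.016]]), array([[ 0.505, -0.061,  0.026]]), array([[ 0.53 , -0.051,  0.05 ]])]
(192.8199233716475, 171.2528735632184, 43.5, (189, 168, 9, 7)) [array([[ 0.365, -0.106,  0.016]]), array([[ 0.378, -0.101,  0.026]]), array([[ 0.41 , -0.089,  0.05 ]])]
[-0.45351441 -0.20235478 -1.88462984]
```

Cast onto the foam plane, the edge gives a plausible lying disc, shifted by 2 to 3 cm, and the wrist carries only the rod's weight. I'll lift out and look again with the arm out of the way.

>>> drive_tool --series '[[[-0.2,0,-0.8],[0,0,0]],[[0,0,-0.8],[0,0,0]],[[0,0,-0.8],[0,0,0]],[[0,0,-0.8],[0,0,0]],[[0,0,-0.8],[0,0,0]],[[0,0,-1.2],[0,0,0]],[[0,0,-1.5],[0,0,0]],[[0,0,-1.5],[0,0,0]],[[0,0,-1],[0,0,0]],[[0,0,0],[0,0,0]],[[0,0,0],[0,0,0]]]'

```text
time_s: 10.82
tool_pos: [0.5005, -0.0853, 0.2231]
ee_rot: [0.001, 1.0, 0.0, 0.009]
wrist_force: [-0.3, 0.3, -2.1]
gripper_width: 0.269
```

>>> drive_tool --series '[[[0,-1.5,0],[0,-0.018,0]],[[0,-3,0],[0,0,0]],[[0,-3,0],[0,0,0]],[[0,-3,0],[0,0,0]],[[0,-3,0],[0,0,0]],[[0,-3,0],[0,0,0]],[[0,-3,0],[0,0,0]],[[0,-3,0],[0,0,0]],[[0,-3,0],[0,0,0]],[[0,-3,0],[0,0,0]],[[0,-2.5,0],[0,0,0]],[[0,-1,0],[0,0,0]],[[0,0,0],[0,0,0]],[[0,0,0],[0,0,0]]]'

```text
time_s: 11.98
tool_pos: [0.4955, 0.247, 0.2102]
ee_rot: [0.004, 1.0, -0.002, -0.009]
wrist_force: [-1.3, -1.0, -1.2]
gripper_width: 0.266
```

Run:
```python
from m import *
print(r.observe()['tool_pos'],r.observe()['ee_rot'])
for c in 'bgo':
  print(c,[x[:4] for x in blobs(a,c,(60,260,150,240))],[x[:4] for x in blobs(b,c,(220,430,140,290))])
A=cv2.resize(a['img'][160:260,60:240],(720,400),interpolation=2);B=cv2.resize(b['img'][170:205,280:420],(720,180),interpolation=2)
C=np.vstack([A,B]);C=np.clip(C*1.8,0,255).astype(np.uint8)
cv2.imwrite('pics/p4.png',C[:,:,::-1])
```

```text
[0.49567159 0.24615328 0.21035358] [ 0.00392875  0.99995356 -0.00247575 -0.00844498]
b [(249.6599033816425, 228.78743961352654, 172.5, (241, 222, 18, 14)), (196.1010101010101, 211.3939393939394, 49.5, (189, 209, 14, 6)), (190.70336391437306, 170.83792048929664, 54.5, (184, 168, 14, 6))] [(324.24398625429546, 275.5821305841924, 242.5, (316, 267, 18, 19)), (294.44444444444446, 215.54188034188033, 97.5, (283, 213, 23, 7)), (237.58929862617495, 187.4172089660159, 230.5, (229, 179, 18, 18))]
g [(144.3164983164983, 187.46127946127945, 49.5, (138, 185, 14, 6))] [(350.0059523809524, 185.1626984126984, 168.0, (343, 178, 15, 16))]
o [(108.51492537313433, 185.3557213930348, 67.0, (101, 182, 16, 8))] [(389.5304568527919, 184.33079526226734, 197.0, (382, 176, 16, 17))]
```

View pics/p4.png

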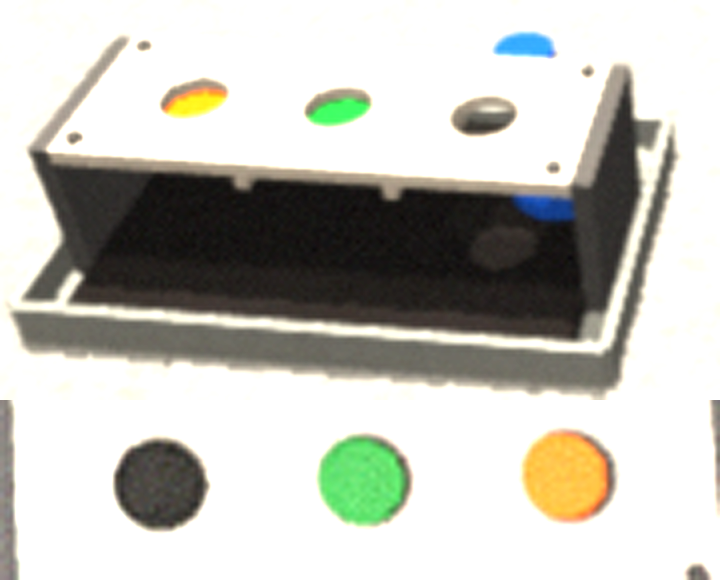

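The blue hole is now empty. The disc lies on the foam inside the tray, at top px (294,216) and scene px (196,211). Green and orange have not moved. Next is returning the rod.

>>> drive_tool --series '[[[-0.35,-0.8,0.5],[0.008,0.017,-0.005]],[[0,0,0.5],[0,0,0]],[[0,0,0],[0,0,0]],[[0,0,0],[0,0,0]]]'

```text
time_s: 12.42
tool_pos: [0.4932, 0.2493, 0.2001]
ee_rot: [0.001, 1.0, -0.003, 0.001]
wrist_force: [-0.3, 0.2, -1.6]
gripper_width: 0.268
```

>>> drive_tool --series '[[[-0.1,-0.6,1],[0,0,-0.006]],[[0,0,1],[0,0,0]],[[0,0,1],[0,0,0]],[[0,0,1],[0,0,0]],[[0,0,1],[0,0,0]],[[0,0,0],[0,0,0]]]'

```text
time_s: 12.92
tool_pos: [0.4929, 0.2536, 0.1447]
ee_rot: [0.001, 1.0, -0.001, 0.0]
wrist_force: [-1.0, -1.0, -1.3]
gripper_width: 0.27
```

>>> drive_tool --series '[[[0,-0.1,0.8],[0,0,0]],[[0,0,0.8],[0,0,0]],[[0,0,0.8],[0,0,0]],[[0,0,0.8],[0,0,0]],[[0,0,0],[0,0,0]]]'

```text
time_s: 13.33
tool_pos: [0.4924, 0.2545, 0.1082]
ee_rot: [0.002, 1.0, -0.001, -0.001]
wrist_force: [0.1, -0.5, -1.7]
gripper_width: 0.269
```

>>> drive_tool --series '[[[0,0,0.7],[0,0,0]],[[0,0,0.7],[0,0,0]],[[0,0,0.6],[0,0,0]],[[0,0,0.3],[0,0,0]],[[0,0,0],[0,0,0]],[[0,0,0],[0,0,0]]]'

```text
time_s: 13.83
tool_pos: [0.4926, 0.2546, 0.0828]
ee_rot: [0.001, 1.0, -0.001, -0.0]
wrist_force: [0.6, -1.0, -1.4]
gripper_width: 0.263
```

>>> drive_tool --series '[[[0,0,0.2],[0,0,0]],[[0,0,0.15],[0,0,0]],[[0,0,0.1],[0,0,0]],[[0,0,0],[0,0,0]]]'

```text
time_s: 14.17
tool_pos: [0.4936, 0.2549, 0.0793]
ee_rot: [0.001, 1.0, -0.001, 0.001]
wrist_force: [1.0, 0.5, -1.1]
gripper_width: 0.266
```

>>> drive_tool --series '[[[0,0,0.1],[0,0,0]],[[0,0,0.1],[0,0,0]],[[0,0,0],[0,0,0]]]'

```text
time_s: 14.42
tool_pos: [0.4943, 0.2552, 0.0794]
ee_rot: [0.001, 1.0, -0.001, 0.001]
wrist_force: [0.2, 0.2, -0.6]
gripper_width: 0.266
```

>>> drive_tool --series '[[[0,0,0],[0,0,0]],[[0,0,0],[0,0,0]],[[0,0,0],[0,0,0]],[[0,0,0],[0,0,0]],[[0,0,0],[0,0,0]],[[0,0,0],[0,0,0]],[[0,0,0],[0,0,0]],[[0,0,0],[0,0,0]],[[0,0,0],[0,0,0]],[[0,0,0],[0,0,0]],[[0,0,0],[0,0,0]],[[0,0,0],[0,0,0]],[[0,0,0],[0,0,0]],[[0,0,0],[0,0,0]]]' --claw 100

```text
time_s: 15.58
tool_pos: [0.495, 0.2555, 0.0795]
ee_rot: [0.0, 1.0, -0.001, 0.002]
wrist_force: [0.0, -0.6, 0.8]
gripper_width: 0.998
```

Released. I'll rise straight up in steady rows, then back away.

>>> drive_tool --series '[[[0,0,-1],[0,0,0]],[[0,0,-1.5],[0,0,0]],[[0,0,-1.5],[0,0,0]],[[0,0,-2],[0,0,0]],[[0,0,-2],[0,0,0]],[[0,0,-2],[0,0,0]],[[0,0,-2],[0,0,0]],[[0,0,-1],[0,0,0]],[[-1.5,0,0],[0,0,0]],[[-3,0,0],[0,0,0]],[[-3,0,0],[0,0,0]],[[-2,0,0],[0,0,0]],[[0,0,0],[0,0,0]],[[0,0,0],[0,0,0]],[[0,0,0],[0,0,0]]]'

```text
time_s: 16.83
tool_pos: [0.3972, 0.2556, 0.223]
ee_rot: [-0.001, 1.0, -0.002, 0.005]
wrist_force: [0.5, -0.5, 0.3]
gripper_width: 0.996
```

Run:
```python
from m import *
o=r.observe();print(o['tool_pos'],o['joint_velocities'].round(3),o['time_s'])
for c in 'bgo':
  print(c,[x[:4] for x in blobs(a,c,(60,260,150,240))],[x[:4] for x in blobs(b,c,(220,430,140,290))])
for d,roi in((a,(340,400,170,225)),(b,(90,150,160,215))):
  for x in blobs(d,'r',roi): print('red',x[:4])
A=cv2.resize(a['img'][110:265,50:420],(792,332),interpolation=2);B=cv2.resize(b['img'][140:240,80:320],(600,250),interpolation=2)
C=np.zeros((590,792,3),np.uint8);C[:332]=A;C[335:585,:600]=B
cv2.imwrite('pics/p5.png',C[:,:,::-1])
```

```text
[0.39764289 0.25560289 0.22292166] [-0.003  0.007 -0.001 -0.001  0.003  0.001] 16.9333
b [(249.65033621517767, 228.7512007684918, 173.5, (241, 222, 18, 14)), (195.9409722222222, 211.32638888888889, 48.0, (189, 209, 14, 6)), (190.70336391437306, 170.83792048929664, 54.5, (184, 168, 14, 6))] [(324.2324471710975, 275.6121336059986, 244.5, (315, 267, 19, 19)), (294.38775510204084, 215.5408163265306, 98.0, (283, 213, 24, 7)), (237.55918663761798, 187.440813362382, 229.5, (229, 179, 18, 18))]
g [(144.37755102040816, 187.4387755102041, 49.0, (138, 185, 14, 6))] [(350.01960784313724, 185.21078431372547, 170.0, (343, 178, 16, 16))]
o [(108.43382352941177, 185.34313725490193, 68.0, (101, 182, 16, 8))] [(389.565, 184.2758333333333, 200.0, (382, 176, 16, 17))]
red (370.10334788937405, 197.98653566229984, 458.0, (361, 181, 20, 36))
red (109.66564729867481, 183.15188583078492, 163.5, (102, 176, 17, 15))
```

View pics/p5.png

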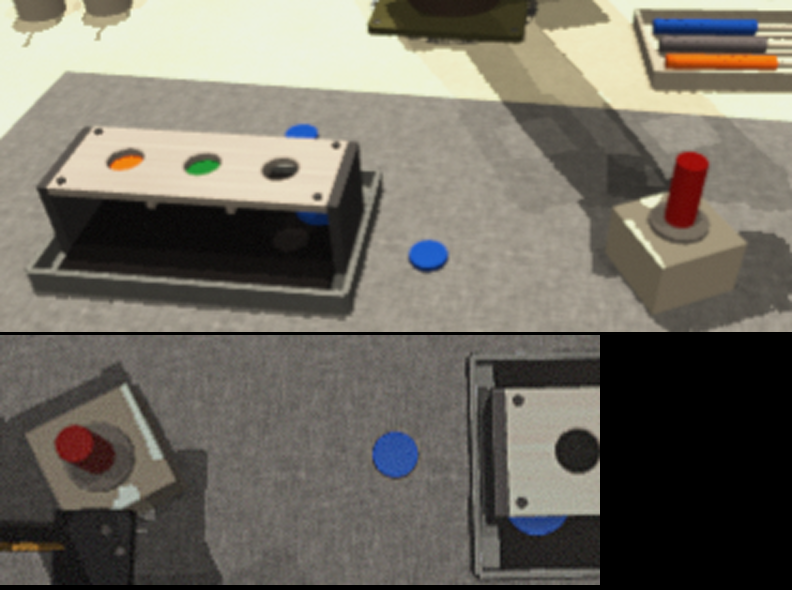

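The rod stands upright in its stand, at scene px (370,198) against (370,197) before. The blue disc is on the foam, green and orange are unchanged, and the gripper is clear. I'm handing in.

```bash
python3 -c "
from plant import r
print(r.close_job())"
```

```text
the job is handed in; nothing more can be done
None
```

I took the red-handled rod from its stand, pushed the blue disc out through its hole, put the rod back and handed the job in at about 17 s (limit 48 s). No verdict was reported.

**Last checks:**
- **Blue disc:** its hole is empty. The disc lies still on the foam inside the tray, about 2–3 cm off the hole's centre. The last two looks, before and after the rod went back, agree to within 0.2 px.
- **Green and orange discs:** both sit in their pockets. Their image positions match those at the start to within 0.1 px.
- **Rod:** it is upright in the stand with its collar seated, within about 1 px of where it started. The gripper is open and clear of it.
- **Forces:** the wrist never read above about 3 N at the ends of moves. Peaks during moves were not recorded, so the push force itself was not seen.

**What disagreed or failed:**
- **Stand corners:** my two-view measurement of the stand's corners failed because I matched the wrong corners. I used the rod's own axis instead, which agreed between the views to about 1.5 mm.
- **Camera mismatch:** the two cameras differed by about 4 mm on the hole positions, when cast at the text's disc height. That was inside the hole's 9 mm clearance.

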